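# Set the bench suction gate to the third click

### The arm

A 6-joint arm with a two-finger parallel gripper is mounted at the origin on the work surface. World frame = base frame: x ahead of the robot, y to its left, z up, the work surface at z = 0. Lengths are in m, angles in rad, forces in N, time in s.
With the tool pointing down it reaches from about 0.4 to 0.825 m from the base axis. Payload 7 kg.
Tool frame: the origin (TCP) lies on the centre line of the jaws, within the pads' length; the fingertips stand arm.tip_reach ahead of it and the grasp point (between the pads) lies 5 mm behind it (arm.tip_reach is the distance from the TCP to the fingertips, in m); z points along the fingers, y is the line along which they close (so a half turn about z gives the same grasp; the last joint's range is limited). The gripper opens to 88 mm and grips with 3 to 60 N. Pads are 19 mm wide; open, the fingers measure 130 mm over their backs; the gripper's body (78 mm by 193 mm) begins 47 mm behind the grasp point.
Start: joints at [1.565, 0.359, 0.012, 0, -1.224, -0.288], TCP at [0.195, 0.646, 0.241] pointing down, gripper open.
Joint ranges: [-3.07, 3.07], [-1.43, 2.12], [-1.02, 1.25], [-3.03, 1.67], [-3.05, -0], [-3.03, 3.03]. Speed limits (rad/s): [2.39, 2.39, 3.01, 3.14, 3.14, 3.14].

### API

Orientations are given as [roll, pitch, yaw] about the fixed x, y, z axes, in that order (R = Rz(yaw) Ry(pitch) Rx(roll)).
In Python, from station import status, optics, order, arm gives the robot as it stands. The module is installed in compiled form; this text tells all that it offers.
- The arm moves only by the shell command python3 -m jog 'ROWS' [FORCE]. ROWS is JSON, a list of rows, each a list of 3 entries, a list of its own where there are three numbers: the gripper command: -1 is shut, 1 is fully open, values between are in proportion, then the shift along the tool's x, y, z in mm, then the turn about the tool's z in rad. A call has 1 to 20 rows; each row is the pose to reach, as a shift and turn from the pose commanded when the call began, along the tool's axes at that moment; what a row does not reach only later rows make up. A row lasts 1/8 s, in which the tool goes at most 62.5 mm and 10.7 degrees, less where a joint would pass 70% of its speed; a pose out of reach is approached as far as the arm can. A call with a gripper value outside its range is refused whole. The fingers move at their own pace and stop on an object; FORCE is the grip in N (left out, the last holds). Time passes only in rows, so rows that repeat a pose let the fingers close. It gives the time, the measured TCP pose, the force, the opening and the grip force at its end, in the units of the state.
- status.get_state(): the state, without advancing time (a new reading comes with each control period).
- optics.grab_frame(name): name is "side" or "top" or "wrist"; returns a dict with "color" (480x640x3 uint8, red, green, blue), "mtx" (3x3 intrinsics, pixels), "k1" (the pictures are not rectified: a ray, as slopes to the right and down, at radius r is drawn at 1 + k1 r^2 times it, then the intrinsics apply), "cam_to_world" (4x4, takes a point from camera to world coordinates). Camera axes: x right, y down, z forward; pixel columns grow to the right and rows downward; lengths in m; the calibration is good to about 2 mm. A picture is of the moment at which its call begins. There is no depth.
- order.job_done(): hands the job in; it is judged then, once.
The state is a dict: "t": time; "q": joint angles; "qd": joint speeds; "joint_efforts": joint torques, N m; "eef_pos": TCP position; "ee_rot": TCP orientation; "force": force on the tool from outside, world axes, zero at the start; "moment": the same for the moment, N m; "width": finger opening in m; "gripper_force": force on a finger pad.
Only numpy, scipy, OpenCV 4.12 (cv2) and the standard library are available. Lean on these libraries where they do the work, as an engineer would, in place of code of your own. Each camera call takes 0.05 s, during which the arm holds its last target. There are 200 camera calls.

### The job

Set the suction for light carving on the green extraction box: with a fingertip push the orange gate lever all the way to its closed end (at the robot's right, grille covered), so the count starts from zero, then push it back the other way, counting the clicks, and leave it resting in the third notch. Do not run past the third notch, push the lever only, never pinch it, and leave the tools and other things on the bench where they are.

Things in the scene. Friction and masses are not known exactly. Their poses are not given: they have to be found in the camera images.
- gate_box: Green suction gate box, fixed: 160 mm along its x, 300 along its y, 65 high, flat top; only the lever rises over 5 mm above it. Origin at the centre of its underside, z up, +y is the way the gate opens (robot's left, within 35 deg). A slot along y carries the orange lever at x = -30 mm; a shutter strip moves with it over a grille on the +x half; six brass studs 15 mm apart mark the notches.
- lever_top (a point): Centre of the top of the orange lever, 112 mm above the bench. The lever is an upright paddle 46 mm wide along the box's x and 18 mm thick along its y (each push face is 9 mm from this point); the faces run from 70 to 112 mm above the bench. In the box frame: x = -30 mm, y = -37.5 mm + joint value. Axes as the box.
- gate_lever (a joint): Lever travel in m along the box's +y. 0 = closed notch (rigid stop at -0.001); clicks at 0.015, 0.030, 0.045 (third), 0.060, 0.075. Starts at about the first or second. A sprung ball draws it into the nearest notch: about 5 N starts it out of a notch, resistance fades to nothing 7.5 mm on, and just past that it slips ahead by itself into the next notch and stays.
- open_face: The lever's orange push face on the +y (opening) side, outer surface 9 mm from the lever's middle: push it towards -y to close. Origin at the lever's middle line, 65 mm above the bench; axes as the box.
- shut_face: The lever's orange push face on the -y (closed) side, outer surface 9 mm from the lever's middle: push it towards +y to open. Origin at the lever's middle line, 65 mm above the bench; axes as the box.
- gouge_a: Bystander: carving gouge, pear-shaped brown wooden handle, 95 mm steel blade, lying on the bench; 200 mm long, 33 mm high. Origin at its underside.
- gouge_b: Bystander: carving gouge, dark wooden handle, lying on the bench; 190 mm long, 33 mm high. Origin at its underside.
- gouge_c: Bystander: carving gouge, brown wooden handle, lying on the bench; 200 mm long, 33 mm high. Origin at its underside.
- scroll: Bystander: half-carved violin scroll of pale wood, lying on its side; about 130 mm long, 46 mm high. Origin at its underside.
- varnish: Bystander: small amber jar with a paper label and a steel cap, standing; 56 mm diameter, 75 mm high. Origin at its underside.
- peg_cup: Bystander: blue ceramic cup, empty, standing; 70 mm diameter, 80 mm high. Origin at its underside.
- maple_block: Bystander: block of pale maple, 110 x 50 x 35 mm, lying flat. Origin at its underside.

How it is judged:
By the outcome, as a careful person would: the job done as asked, in the order asked, and still so for the second after the job is handed in, with the robot touching nothing.
It also fails if it takes over 56 s, if anything falls off the work surface, if the arm or the gripper's body presses on something with over 40 N, if the wrist force passes 120 N, or if a joint passes its speed limit or range.

## Working session

There is one attempt and no reset: what is moved stays moved. The work goes in short steps, Python scripts to look and compute and a shell command to move; the robot and the scene stay as the last step left them, time stands still between calls to the robot, and variables do not carry over. Pictures are saved under pics/ and viewed, at most 10 in all, crops included, and the job is handed in when it is done.

```bash
mkdir -p pics; python3 - <<'E'
from station import status, optics, arm
import cv2,numpy as np
s=status.get_state();print({k:np.round(v,4).tolist() for k,v in s.items()},arm.tip_reach)
for n in("top","side"):
    f=optics.grab_frame(n);cv2.imwrite(f"pics/{n}0.png",f["color"][:,:,::-1]);np.savez(f"{n}0.npz",**f)
    print(n,f["mtx"].tolist(),f["k1"],np.round(f["cam_to_world"],3).tolist())
E
```

```text
{'t': 0.0, 'q': [1.5651, 0.3594, 0.0111, -0.0003, -1.2241, -0.2881], 'qd': [-0.0018, -0.0014, -0.0005, 0.0002, 0.0004, -0.0009], 'joint_efforts': [0.0007, -58.2713, 29.3062, 6.9972, 0.007, -0.0002], 'eef_pos': [0.1953, 0.6456, 0.2396], 'ee_rot': [3.1399, -0.0002, -0.2939], 'force': [-0.3138, -0.7361, -0.1659], 'moment': [0.036, 0.0563, -0.0109], 'gripper_force': 0.0, 'width': 0.0874} 0.014
top [[575.2932679601627, 0.0, 328.9946020611935], [0.0, 575.2932679601627, 237.70352882827387], [0.0, 0.0, 1.0]] -0.02093631753317631 [[-0.012, -0.996, 0.089, 0.475], [-1.0, 0.013, 0.011, -0.002], [-0.012, -0.089, -0.996, 1.153], [0.0, 0.0, 0.0, 1.0]]
side [[600.2410428645388, 0.0, 317.65841619554055], [0.0, 600.2410428645388, 241.42044161473498], [0.0, 0.0, 1.0]] -0.11322058795063336 [[0.684, -0.478, 0.55, -0.21], [-0.729, -0.436, 0.528, -0.731], [-0.013, -0.762, -0.647, 1.008], [0.0, 0.0, 0.0, 1.0]]
```

View pics/top0.png

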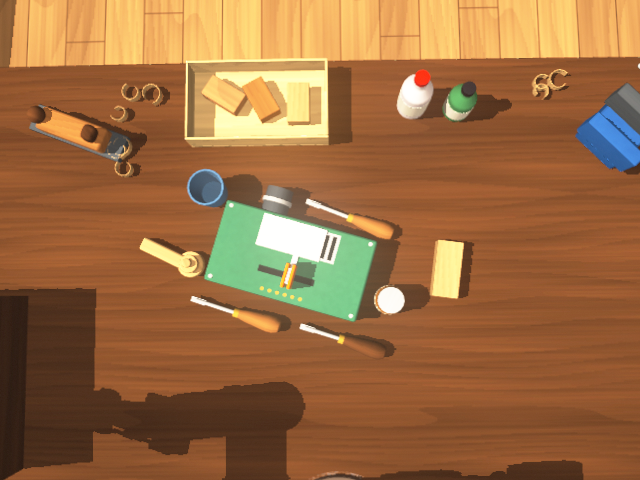

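View pics/side0.png

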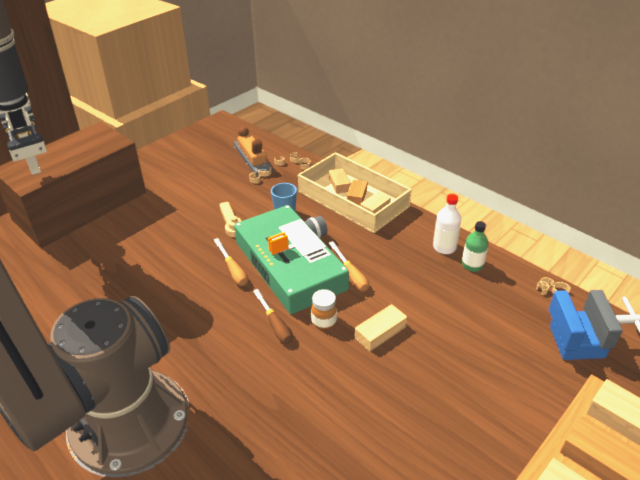

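The top view shows the green box around (290,260), with the orange lever at (290,272) and the slot running from (260,268) to (312,283). Gouges, jar, cup and scroll surround the box, and the start pose is clear of it. Next I'll measure the box and lever.

```bash
cat >h.py <<'E'
import cv2,numpy as np
def ray(f,uv,z):
    uv=np.array(uv,float).reshape(-1,2);K=f["mtx"]
    d=(uv-[K[0,2],K[1,2]])/[K[0,0],K[1,1]]
    s=d.copy()
    for _ in range(20): s=d/(1+f["k1"]*(s**2).sum(1,keepdims=True))
    T=f["cam_to_world"];w=np.c_[s,np.ones(len(s))]@T[:3,:3].T;o=T[:3,3]
    return o+w*((z-o[2])/w[:,2:])
def proj(f,p):
    T=f["cam_to_world"];c=(np.atleast_2d(p)-T[:3,3])@T[:3,:3];s=c[:,:2]/c[:,2:]
    s=s*(1+f["k1"]*(s**2).sum(1,keepdims=True));K=f["mtx"]
    return s*[K[0,0],K[1,1]]+[K[0,2],K[1,2]]
def hsv(f): return cv2.cvtColor(np.ascontiguousarray(f["color"]),cv2.COLOR_RGB2HSV)
def biggest(m):
    return max(cv2.findContours(m,cv2.RETR_EXTERNAL,cv2.CHAIN_APPROX_NONE)[0],key=cv2.contourArea)
def box(f):
    m=cv2.inRange(hsv(f),(65,80,40),(90,255,255));m[:180]=0;m[340:]=0
    c=biggest(cv2.morphologyEx(m,cv2.MORPH_CLOSE,np.ones((5,5))))
    return c
E
python3 - <<'E'
from h import *
f=np.load("top0.npz")
c=box(f);P=ray(f,c[:,0],.065)
r=cv2.minAreaRect(P[:,:2].astype(np.float32)*1000);print("box",r)
pts=cv2.boxPoints(r);e=[pts[1]-pts[0],pts[2]-pts[1]];l=max(e,key=np.linalg.norm);l=l*np.sign(l[1])
yaw=np.arctan2(-l[0],l[1]);print("yaw",yaw)
R=np.array([[np.cos(yaw),-np.sin(yaw)],[np.sin(yaw),np.cos(yaw)]])
C=np.array(r[0])
H=hsv(f);m=cv2.inRange(H,(8,170,150),(24,255,255));M=np.zeros_like(m);M[240:300,265:315]=m[240:300,265:315]
lc=biggest(M)
for z in(.112,):
    L=(ray(f,lc[:,0],z)[:,:2]*1000-C)@R;print("lever box-frame min/max",L.min(0),L.max(0),L.mean(0))
for n in("top","side"):
    f=np.load(n+"0.npz");u,v=(290,262) if n=="top" else (290,250)
    w=f["color"][v-75:v+75,u-100:u+100,::-1];cv2.imwrite(f"pics/{n}c.png",cv2.resize(w,(800,600),interpolation=cv2.INTER_CUBIC))
E
```

```text
box ((530.5025634765625, 84.08523559570312), (294.52825927734375, 154.6735382080078), 73.5390853881836)
yaw -0.28729716
lever box-frame min/max [-50.85048125 -17.51112821] [ -7.04277275 -10.55463556] [-30.13291262 -14.71095556]
```

View pics/topc.png

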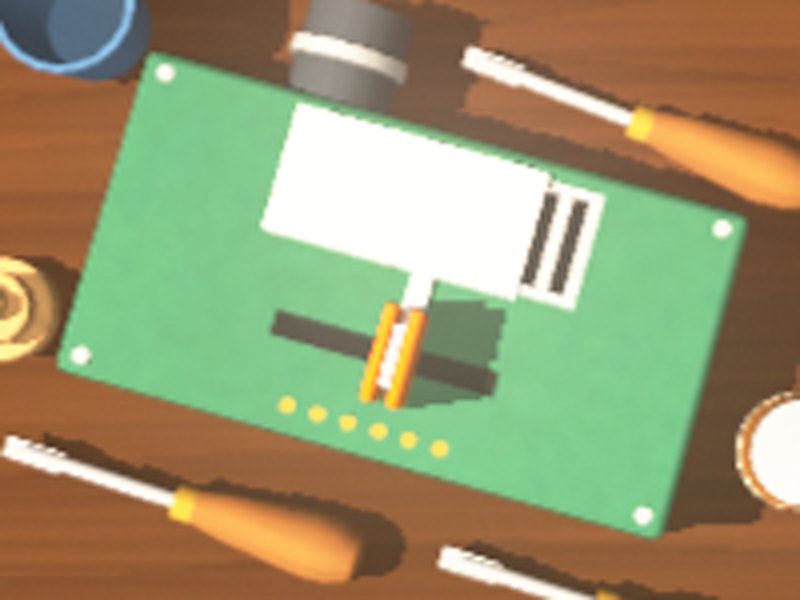

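The crop shows the lever's top, with orange edges and a bright middle, spanning x 362–427 at y≈355. The shutter leaves two grille slits open, which fits about the first notch. I'll tie this to the studs.

```bash
python3 - <<'E'
from h import *
f=np.load("top0.npz")
yaw=-.2873;C=np.array([530.5,84.1])
R=np.array([[np.cos(yaw),-np.sin(yaw)],[np.sin(yaw),np.cos(yaw)]])
B=lambda uv,z:np.round((ray(f,np.array(uv)/4+[190,187]-.375,z)[:,:2]*1000-C)@R,1)
print("corner studs",B([(165,72),(722,229),(643,515),(81,355)],.067).tolist())
print("studs",B([(288,405),(317,414),(347,423),(378,432),(409,440),(440,449)],.067).tolist())
print("lever L edge",B([(388,305),(362,400)],.112).tolist(),"R",B([(427,312),(402,408)],.112).tolist())
f=np.load("side0.npz");H=hsv(f);m=cv2.inRange(H,(5,170,150),(24,255,255));M=np.zeros_like(m);M[222:262,262:298]=m[222:262,262:298]
c=biggest(M);print(cv2.boundingRect(c))
for y in(-37.5,-22.5,-7.5):
  for z in(70,112):
    q=[np.r_[C+R@np.array([x,y+s]),z]/1000 for s in(-9,9) for x in(-53,-7)]
    print(y,z,np.round(proj(f,q)).tolist())
print(cv2.boxPoints(cv2.minAreaRect(c)).tolist())
E
```

```text
corner studs [[71.4, 137.8], [70.9, -138.0], [-68.6, -138.1], [-68.7, 137.5]]
studs [[-64.6, 36.5], [-64.9, 22.2], [-65.1, 7.4], [-65.2, -7.9], [-64.8, -22.9], [-64.9, -38.1]]
lever L edge [[-7.5, -0.0], [-51.8, -0.7]] R [[-5.7, -17.9], [-50.4, -19.1]]
(268, 233, 20, 22)
-37.5 70 [[276.0, 263.0], [293.0, 256.0], [272.0, 258.0], [290.0, 251.0]]
-37.5 112 [[275.0, 249.0], [293.0, 242.0], [271.0, 244.0], [289.0, 238.0]]
-22.5 70 [[273.0, 259.0], [290.0, 252.0], [269.0, 254.0], [287.0, 248.0]]
-22.5 112 [[272.0, 245.0], [289.0, 239.0], [268.0, 241.0], [286.0, 234.0]]
-7.5 70 [[270.0, 255.0], [287.0, 249.0], [267.0, 251.0], [284.0, 244.0]]
-7.5 112 [[269.0, 242.0], [286.0, 235.0], [265.0, 237.0], [283.0, 231.0]]
[[265.62701416015625, 238.03781127929688], [284.88104248046875, 232.11349487304688], [289.91888427734375, 248.48648071289062], [270.66485595703125, 254.41079711914062]]
```

View pics/sidec.png

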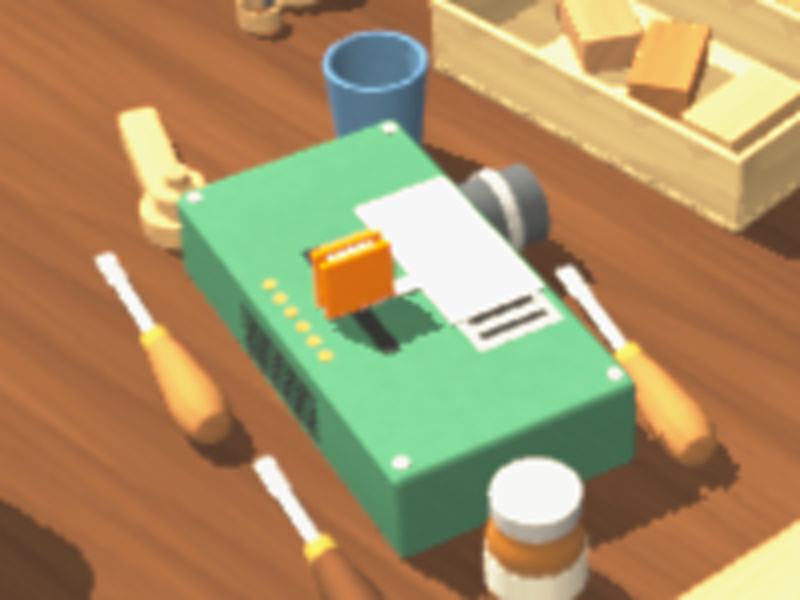

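The lever centre is at box y≈-8, so it starts in the second notch. I'll shut the fingers, turn 90° so the rigid width pushes, and go to the opening side of the lever at a safe height.

```bash
python3 -m jog '[[-1,[35,30,5],0.12],[-1,[70,60,10],0.24],[-1,[105,91,15],0.36],[-1,[140,122,20],0.48],[-1,[175,152,25],0.6],[-1,[210,183,30],0.72],[-1,[245,213,35],0.84],[-1,[280,244,40],0.96],[-1,[315,274,45],1.08],[-1,[350,305,50],1.2],[-1,[385,335,60],1.32],[-1,[420,366,70],1.44],[-1,[454,396,80],1.564],[-1,[454,396,80],1.564],[-1,[454,396,80],1.564],[-1,[454,396,80],1.564]]' 20
cat >>h.py <<'E'
Y=-.2873;bx=np.array([np.cos(Y),np.sin(Y)]);by=np.array([-np.sin(Y),np.cos(Y)]);A=np.array([502.8,92.1])
def show():
    from station import status
    s=status.get_state();p=np.array(s["eef_pos"])*1000;d=p[:2]-A
    print("t",round(s["t"],2),"box x,y rel A",np.round([d@bx,d@by],1),"z",round(p[2],1),"rot",np.round(s["ee_rot"],4),"w",round(s["width"],4),
     "F box",np.round([np.array(s["force"][:2])@bx,np.array(s["force"][:2])@by,s["force"][2]],1))
def lever(name):
    from station import optics
    f=optics.grab_frame("top");cv2.imwrite(f"pics/{name}.png",f["color"][:,:,::-1]);np.savez(name+".npz",**f);return f
E
python3 -c "from h import *;show()"
```

```text
t: 2.1
eef_pos: [0.5151, 0.1363, 0.1608]
ee_rot: [-3.141, 0.0, -1.856]
force: [0.1, 0.0, -0.1]
width: 0.0004
gripper_force: 0.0
t 2.1 box x,y rel A [-0.7 45.9] z 160.8 rot [-3.1413e+00  4.0000e-04 -1.8562e+00] w 0.0004 F box [ 0.1  0.1 -0.1]
```

```bash
python3 -m jog '[[-1,[0,0,20],0],[-1,[0,0,40],0],[-1,[0,0,55],0],[-1,[0,0,65],0],[-1,[0,0,65],0],[-1,[10,0,65],0],[-1,[20,0,65],0],[-1,[28,0,65],0],[-1,[28,0,65],0]]'; python3 -c "from h import *;show()"
```

```text
t: 3.22
eef_pos: [0.5073, 0.1079, 0.0959]
ee_rot: [-3.141, 0.0, -1.859]
force: [-0.1, 0.4, 0.6]
width: 0.0006
gripper_force: 0.0
t 3.23 box x,y rel A [-0.2 16.4] z 95.9 rot [-3.1414e+00  3.0000e-04 -1.8588e+00] w 0.0006 F box [-0.2  0.4  0.6]
```

```bash
python3 -m jog '[[-1,[3,0,0],0],[-1,[6,0,0],0],[-1,[9,0,0],0],[-1,[12,0,0],0],[-1,[15,0,0],0],[-1,[18,0,0],0],[-1,[21,0,0],0],[-1,[24,0,0],0],[-1,[26,0,0],0],[-1,[28,0,0],0],[-1,[30,0,0],0],[-1,[32,0,0],0],[-1,[32,0,0],0],[-1,[32,0,0],0]]'; python3 -c "from h import *;show()"
```

```text
t: 4.97
eef_pos: [0.4984, 0.078, 0.0956]
ee_rot: [-3.142, -0.0, -1.858]
force: [-0.2, -0.8, 0.9]
width: 0.0002
gripper_force: 0.0
t 4.97 box x,y rel A [ -0.2 -14.8] z 95.6 rot [-3.1415 -0.     -1.8578] w 0.0002 F box [ 0.  -0.8  0.9]
```

```bash
python3 -m jog '[[-1,[1,0,0],0],[-1,[2,0,0],0],[-1,[3,0,0],0],[-1,[4,0,0],0],[-1,[4,0,0],0],[-1,[4,0,0],0]]'; python3 -c "from h import *;show()"
python3 -m jog '[[-1,[0.5,0,0],0],[-1,[1,0,0],0],[-1,[1,0,0],0],[-1,[1,0,0],0]]'; python3 -c "from h import *;show()"
```

```text
t: 5.72
eef_pos: [0.4976, 0.0754, 0.0956]
ee_rot: [-3.141, 0.002, -1.858]
force: [-0.8, 7.3, -0.6]
width: 0.0002
gripper_force: 3.5
t 5.72 box x,y rel A [ -0.2 -17.4] z 95.6 rot [-3.1411e+00  2.1000e-03 -1.8578e+00] w 0.0002 F box [-2.8  6.8 -0.6]
t: 6.22
eef_pos: [0.4977, 0.0754, 0.0957]
ee_rot: [-3.141, 0.004, -1.858]
force: [-1.6, 11.2, -2.6]
width: 0.0011
gripper_force: 5.6
t 6.22 box x,y rel A [ -0.1 -17.5] z 95.7 rot [-3.1406  0.0037 -1.8578] w 0.0011 F box [-4.7 10.3 -2.6]
```

Force climbs with no motion, so this is the rigid closed stop. I'll back off, rise, cross to the closing side and come down clear of the lever.

```bash
python3 -m jog '[[-1,[-5,0,0],0],[-1,[-14,0,0],0],[-1,[-14,0,0],0],[-1,[-14,0,-30],0],[-1,[-14,0,-70],0],[-1,[-14,0,-70],0],[-1,[15,0,-70],0],[-1,[40,0,-70],0],[-1,[60,0,-70],0],[-1,[60,0,-70],0],[-1,[60,0,-70],0]]'
python3 - <<'E'
from h import *
show();f=lever("top1")
w=f["color"][187:337,190:390,::-1];cv2.imwrite("pics/top1c.png",cv2.resize(w,(800,600),interpolation=cv2.INTER_CUBIC))
E
```

```text
t: 7.6
eef_pos: [0.4802, 0.0157, 0.1655]
ee_rot: [-3.141, 0.0, -1.858]
force: [-0.1, 0.3, -0.4]
width: 0.0005
gripper_force: 0.0
t 7.6 box x,y rel A [ -0.  -79.7] z 165.5 rot [-3.1415  0.     -1.8582] w 0.0005 F box [-0.2  0.2 -0.4]
```

View pics/top1c.png

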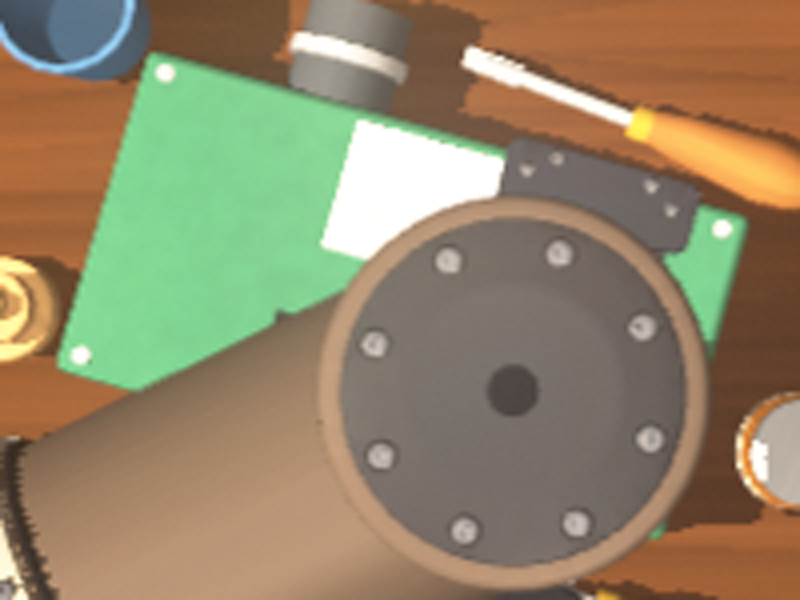

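Shutter corner moved from (298,103) to (358,120) in the crop, about 30 mm, so the lever is at the closed notch and the start was indeed notch two. Now I'll descend and approach the closed-side face.

```bash
python3 -m jog '[[-1,[0,0,30],0],[-1,[0,0,60],0],[-1,[0,0,70],0],[-1,[0,0,70],0],[-1,[-10,0,70],0],[-1,[-20,0,70],0],[-1,[-20,0,70],0],[-1,[-20,0,70],0]]'; python3 -c "from h import *;show()"
for i in 1; do :; done
python3 -m jog '[[-1,[-2,0,0],0],[-1,[-4,0,0],0],[-1,[-4,0,0],0],[-1,[-4,0,0],0]]'; python3 -c "from h import *;show()"
python3 -m jog '[[-1,[-1,0,0],0],[-1,[-2,0,0],0],[-1,[-2,0,0],0],[-1,[-2,0,0],0]]'; python3 -c "from h import *;show()"
python3 -m jog '[[-1,[-1,0,0],0],[-1,[-2,0,0],0],[-1,[-2,0,0],0],[-1,[-2,0,0],0]]'; python3 -c "from h import *;show()"
```

```text
t: 8.65
eef_pos: [0.4857, 0.035, 0.0958]
ee_rot: [-3.141, 0.0, -1.857]
force: [0.6, 0.2, -0.6]
width: 0.0004
gripper_force: 0.0
t 8.65 box x,y rel A [ -0.3 -59.6] z 95.8 rot [-3.1414e+00  3.0000e-04 -1.8574e+00] w 0.0004 F box [ 0.5  0.4 -0.6]
t: 9.15
eef_pos: [0.4866, 0.0383, 0.0956]
ee_rot: [3.141, -0.001, -1.858]
force: [-0.9, -3.2, 2.7]
width: 0.0005
gripper_force: 2.0
t 9.15 box x,y rel A [ -0.3 -56.2] z 95.6 rot [ 3.1414e+00 -6.0000e-04 -1.8579e+00] w 0.0005 F box [ 0.  -3.3  2.7]
t: 9.65
eef_pos: [0.4872, 0.0404, 0.0956]
ee_rot: [3.141, -0.0, -1.858]
force: [-0.7, -5.2, 3.4]
width: 0.0005
gripper_force: 2.3
t 9.65 box x,y rel A [ -0.3 -54. ] z 95.6 rot [ 3.1415e+00 -3.0000e-04 -1.8578e+00] w 0.0005 F box [ 0.8 -5.2  3.4]
t: 10.15
eef_pos: [0.488, 0.0429, 0.0955]
ee_rot: [-3.142, 0.0, -1.858]
force: [-1.4, -1.0, 1.5]
width: 0.0003
gripper_force: 0.6
t 10.15 box x,y rel A [ -0.3 -51.4] z 95.5 rot [-3.1416e+00  4.0000e-04 -1.8577e+00] w 0.0003 F box [-1.1 -1.4  1.5]
```

Contact at y≈-57 (joint 0), and the force is already fading. I'll expect slips near -49.5, -34.5 and -19.5, and count them one at a time.

```bash
python3 -m jog '[[-1,[-1,0,0],0],[-1,[-2,0,0],0],[-1,[-3,0,0],0],[-1,[-4,0,0],0],[-1,[-4,0,0],0],[-1,[-4,0,0],0]]'; python3 -c "from h import *;show()"
python3 -m jog '[[-1,[-2,0,0],0],[-1,[-4,0,0],0],[-1,[-6,0,0],0],[-1,[-7,0,0],0],[-1,[-7,0,0],0],[-1,[-7,0,0],0]]'; python3 -c "from h import *;show()"
python3 -m jog '[[-1,[-2,0,0],0],[-1,[-4,0,0],0],[-1,[-4,0,0],0]]'; python3 -c "from h import *;show()"
```

```text
t: 10.9
eef_pos: [0.4891, 0.0465, 0.0956]
ee_rot: [-3.141, 0.0, -1.858]
force: [0.5, 0.9, -0.7]
width: 0.0004
gripper_force: 0.0
t 10.9 box x,y rel A [ -0.2 -47.6] z 95.6 rot [-3.1415e+00  2.0000e-04 -1.8577e+00] w 0.0004 F box [ 0.2  1.  -0.7]
t: 11.65
eef_pos: [0.4909, 0.0527, 0.0956]
ee_rot: [3.142, -0.0, -1.858]
force: [0.6, -4.8, 1.3]
width: 0.0004
gripper_force: 2.1
t 11.65 box x,y rel A [ -0.2 -41.1] z 95.6 rot [ 3.1415e+00 -5.0000e-04 -1.8579e+00] w 0.0004 F box [ 1.9 -4.4  1.3]
t: 12.02
eef_pos: [0.4922, 0.0571, 0.0956]
ee_rot: [-3.142, 0.0, -1.858]
force: [0.2, -1.4, 0.5]
width: 0.0005
gripper_force: 0.9
t 12.03 box x,y rel A [ -0.2 -36.5] z 95.6 rot [-3.1415e+00  4.0000e-04 -1.8578e+00] w 0.0005 F box [ 0.6 -1.3  0.5]
```

First click counted (0 force at -47.6, contact again at -41). I'll go on to the second.

```bash
python3 -m jog '[[-1,[-1,0,0],0],[-1,[-2,0,0],0],[-1,[-3,0,0],0],[-1,[-4,0,0],0],[-1,[-4,0,0],0],[-1,[-4,0,0],0]]'; python3 -c "from h import *;show()"
python3 -m jog '[[-1,[-2,0,0],0],[-1,[-4,0,0],0],[-1,[-6,0,0],0],[-1,[-7,0,0],0],[-1,[-7,0,0],0],[-1,[-7,0,0],0]]'; python3 -c "from h import *;show()"
python3 -m jog '[[-1,[-2,0,0],0],[-1,[-4,0,0],0],[-1,[-4,0,0],0]]'; python3 -c "from h import *;show()"
```

```text
t: 12.78
eef_pos: [0.4933, 0.0608, 0.0955]
ee_rot: [3.142, 0.0, -1.858]
force: [0.9, -0.9, -0.9]
width: 0.0006
gripper_force: 0.0
t 12.78 box x,y rel A [ -0.3 -32.7] z 95.5 rot [ 3.1416e+00  1.0000e-04 -1.8578e+00] w 0.0006 F box [ 1.1 -0.6 -0.9]
t: 13.52
eef_pos: [0.4951, 0.0671, 0.0956]
ee_rot: [3.141, -0.0, -1.858]
force: [0.4, -5.2, 1.8]
width: 0.0007
gripper_force: 2.1
t 13.53 box x,y rel A [ -0.3 -26.2] z 95.6 rot [ 3.1415e+00 -4.0000e-04 -1.8579e+00] w 0.0007 F box [ 1.8 -4.9  1.8]
t: 13.9
eef_pos: [0.4964, 0.0715, 0.0956]
ee_rot: [-3.142, 0.0, -1.858]
force: [-0.5, -2.6, 1.0]
width: 0.0004
gripper_force: 0.9
t 13.9 box x,y rel A [ -0.3 -21.6] z 95.6 rot [-3.1415e+00  4.0000e-04 -1.8579e+00] w 0.0004 F box [ 0.3 -2.6  1. ]
```

Second click counted, and the lever is now partway out of notch two. A last small push goes to y≈-18, then I back off, rise and get clear.

```bash
python3 -m jog '[[-1,[-1,0,0],0],[-1,[-2,0,0],0],[-1,[-3,0,0],0],[-1,[-4,0,0],0],[-1,[-4,0,0],0],[-1,[-4,0,0],0]]'; python3 -c "from h import *;show()"
python3 -m jog '[[-1,[10,0,0],0],[-1,[20,0,0],0],[-1,[20,0,-40],0],[-1,[20,0,-80],0],[-1,[40,0,-100],0],[-1,[80,0,-100],0],[-1,[120,0,-100],0],[-1,[160,0,-100],0],[-1,[200,0,-100],0],[-1,[240,0,-100],0],[-1,[240,0,-100],0],[-1,[240,0,-100],0],[-1,[240,0,-100],0]]'
python3 - <<'E'
from h import *
show();f=lever("top2")
w=f["color"][187:337,190:390,::-1];cv2.imwrite("pics/top2c.png",cv2.resize(w,(800,600),interpolation=cv2.INTER_CUBIC))
E
```

```text
t: 14.65
eef_pos: [0.4975, 0.0752, 0.0956]
ee_rot: [-3.142, 0.0, -1.858]
force: [0.1, -0.4, 0.6]
width: 0.0004
gripper_force: 0.0
t 14.65 box x,y rel A [ -0.3 -17.7] z 95.6 rot [-3.1416e+00  1.0000e-04 -1.8577e+00] w 0.0004 F box [ 0.2 -0.3  0.6]
t: 16.27
eef_pos: [0.4297, -0.1546, 0.1956]
ee_rot: [-3.141, 0.0, -1.857]
force: [1.1, -0.4, -0.4]
width: 0.0007
gripper_force: 0.0
t 16.27 box x,y rel A [-2.000e-01 -2.573e+02] z 195.6 rot [-3.1415e+00  1.0000e-04 -1.8572e+00] w 0.0007 F box [ 1.2 -0.1 -0.4]
```

View pics/top2c.png

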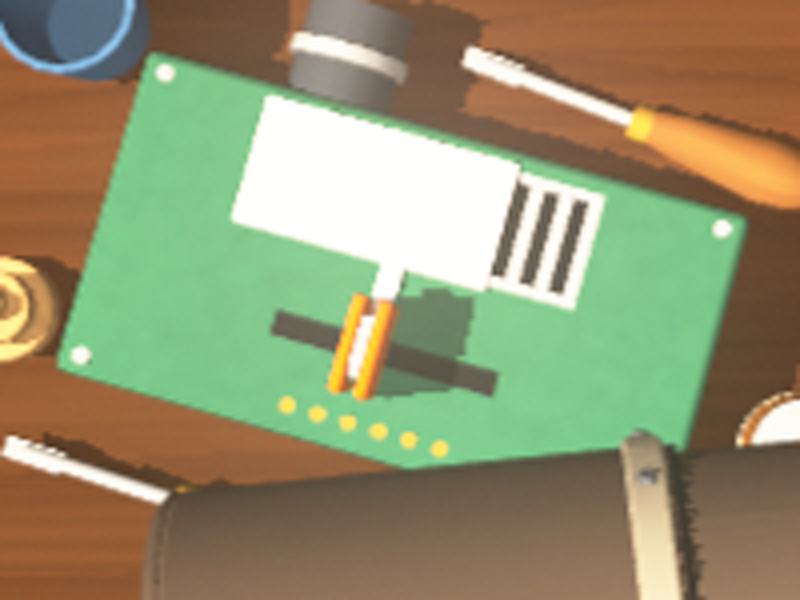

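The shutter corner is now at (266,95), about 95 crop px (45–46 mm) from closed, with three grille slits open. The lever is in the third notch, the other items in view are undisturbed, and the arm is clear.

```bash
python3 -c "from station import order;print(order.job_done())"
```

```text
the job is handed in; nothing more can be done
None
```

The lever was pushed to its closed stop, then opened click by click to rest in the third notch. The final picture shows it about 45 mm from closed with three grille slits open, and the job was handed in at about 16 s with the arm clear.

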